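# Open the paint tub under the folding dust cover

## Robot

A 7-joint arm with a two-finger parallel gripper is mounted at the origin on the work surface. World frame = base frame: x ahead of the robot, y to its left, z up, the work surface at z = 0. Lengths are in m, angles in degrees, forces in N, time in s.
With the tool pointing down it reaches from about 0.425 to 0.875 m from the base axis. Payload 4.7 kg.
Tool frame: the origin (TCP) lies on the mounting face of the last link; the fingertips stand 182 mm ahead of it and the grasp point (between the pads) lies 164 mm ahead of it; z points along the fingers, y is the line along which they close (so a half turn about z gives the same grasp; the last joint's range is limited). The gripper opens to 87 mm and grips with 3 to 60 N. Pads are 19 mm wide; open, the fingers measure 117 mm over their backs; the gripper's body (75 mm by 190 mm) begins 51 mm behind the grasp point.
Start: joints at [68.245, 18.392, -4.016, 83.108, 1.295, 78.541, -3.26], TCP at [0.249, -0.6, 0.405] pointing down, gripper open.
Joint ranges: [-163.93, 163.93], [-17.29, 119.83], [-79.2, 71.16], [3.27, 140.29], [-89.18, 269.18], [5.43, 117.66], [-154.24, 154.24]. Speed limits (degrees/s): [147.25, 147.25, 180, 180, 180, 180, 180].

## Interface

Orientations are given as [roll, pitch, yaw] about the fixed x, y, z axes, in that order (R = Rz(yaw) Ry(pitch) Rx(roll)).
In Python, from cell import env gives the robot as it stands.
- The arm moves only by the tool servo_tool, never from a script. Its argument "plan" is a list of rows, each an object with "xyz": the shift along the tool's x, y, z in cm, a list of three; "twist": the turn, a rotation vector about the tool's x, y, z in degrees, a list of three; "jaw": the closure, from 0 (fully open) to 1 (shut). In form: [{"xyz": [x, y, z], "twist": [wx, wy, wz], "jaw": jaw}, ...]. A call has 1 to 10 rows; each row is the pose to reach, as a shift and turn from the pose commanded when the call began, along the tool's axes at that moment; what a row does not reach only later rows make up. A row lasts 1/12 s, in which the tool goes at most 41.7 mm and 7.16 degrees, less where a joint would pass 70% of its speed; a pose out of reach is approached as far as the arm can. A call with a gripper value outside its range is refused whole. The fingers move at their own pace and stop on an object; "newtons" is the grip in N (left out, the last holds). Time passes only in rows, so rows that repeat a pose let the fingers close. It gives the time, the measured TCP pose, the force, the opening and the grip force at its end, in the units of the state.
- env.get_obs(): the state, without advancing time (a new reading comes with each control period).
- env.read_camera(name): name is "scene" or "top"; returns a dict with "img" (400x640x3 uint8, red, green, blue), "camera_matrix" (3x3 intrinsics, pixels), "R" (3x3) and "t" (3): a world point X has camera coordinates R X + t. Camera axes: x right, y down, z forward; pixel columns grow to the right and rows downward; lengths in m; the calibration is good to about 2 mm. A picture is of the moment at which its call begins. There is no depth.
- env.sign_off(): hands the job in; it is judged then, once.
The state is a dict: "time_s": time; "qpos": joint angles; "joint_velocities": joint speeds; "effort": joint torques, N m; "tool_pos": TCP position; "tool_rot": TCP orientation; "force": force on the tool from outside, world axes, zero at the start; "wrist_torque": the same for the moment, N m; "grip_width": finger opening in m; "grasp_force": force on a finger pad.
Only numpy, scipy, OpenCV 4.12 (cv2) and the standard library are available. Lean on these libraries where they do the work, as an engineer would, in place of code of your own. Each camera call takes 0.05 s, during which the arm holds its last target. There are 200 camera calls.

## Task

Push the yellow folding dust cover of the paint caddy (it has a black bar to push on) until its two panels stand folded flat against each other, then unscrew the red cap of the paint tub underneath it, turn by turn, and lift it clear of the neck. Set the cap down gently in the blue tray, right way up, and leave the cover folded and the glue bottle, the green jar and the striped tin undisturbed.

Things in the scene. Friction and masses are not known exactly. Their poses are not given: they have to be found in the camera images.
- caddy: Fixed wooden paint caddy, 250 by 250 by 45 mm high; origin at the centre of its underside on the table, z up; yaw varies. A white tub is sunk in it, its threaded neck upright at x = 0, y = -25 mm of this frame. Steel rails along y at x = +/-117 mm, 118 mm above the table (top 122), on posts at y = -105 and +110 mm, carry the cover, hinged at y = +105 mm, 118 mm up.
- cover_fold (a joint): Angle each of the two yellow panels (210 mm wide along the caddy's x, 100 long, 8 thick) has risen from the start, a flat tent sloping 0.40 rad. Hinged to each other and to the caddy's +y end; the front panel's free edge follows the rails. Stop at 1.171 rad: both upright, flat together, 100 mm above the rails. Stays where left; pushing takes about 4 N, less later.
- cover_bar (a point): Centre of the round black bar on the cover's front panel: 16 mm diameter, 120 mm long along the caddy's x, at the free edge, 26 mm off the panel's underside. Push it level along the caddy's +y: it goes from y = -89 to y = +79 mm of the caddy while its axis sinks from 142 to 118 mm above the table. The cap below tops out at 97.5 mm, out of its way.
- cap: Loose red screw cap, 50 mm tall, octagonal: 58 mm across flats, 63 across corners, flats every 45 degrees starting square to its own x (black mark on top); 64 to 112 g. Origin at the centre of its underside, 47.5 mm above the table when screwed on (2.5 mm above the caddy's top), so its top is at 97.5 mm and nothing stands beside it but the flat caddy top.
- cap_top (a point): Centre of the red cap's top face, on the screw axis, 50 mm above the cap's underside.
- neck (a point): Centre of the neck's top, on the screw axis, 88 mm above the table. Coarse right-hand thread: the cap loosens counterclockwise seen from above, rises 20 mm per turn (2 mm axial play) and comes free after 3.8 to 4.7 rad in all, differing each time; before that an upward pull meets a hard stop. It turns easily and stays put when released.
- tray: Fixed blue open tray, 140 by 140 mm and 18 mm high, walls 5 mm, floor 5 mm thick; its origin is the centre of its underside on the table.
- glue: Bystander: white glue bottle with a red pointed top, 70 mm diameter, 150 mm tall, origin at the centre of its underside.
- tin: Bystander: tin with black and white stripes, 68 mm diameter, 90 mm tall, origin at the centre of its underside.
- jar: Bystander: green jar with a black lid, 64 mm diameter, 85 mm tall, origin at the centre of its underside.
Mind the look-alikes: they are no part of the job. Of the things that look like the tray, the largest one is meant.

How it is judged (in metres and radians):
On the way, in this order (a step that is already met when the one before it is completed fails the run):
1. the dust cover is folded, its panels within about 10 degrees of each other (value of joint cover_fold above 1.08 rad), for 0.2 s.
2. the cap is off the thread and lifted clear above the neck (z of cap in the frame of caddy above 0.092 m), for 0.1 s.
At the end, for the whole second after the job is handed in: The cover is still folded (joint above 1.08 rad), and the cap lies still in the tray, right way up (within 0.12 rad), flat on its floor (underside less than 10 mm above the table), its centre within 55 mm of the tray's centre (value of joint cover_fold above 1.08 rad and horizontal distance between cap and tray below 0.055 m and z of cap in the frame of tray below 0.01 m and angle between cap's own z axis and vertical below 0.12 rad and linear speed of cap below 0.02 m/s); the robot touches nothing.
It fails at once if the glue bottle was pushed more than 30 mm or tipped (distance of glue from where it was at the start of the episode above 0.03 m or angle between glue's own z axis and vertical above 0.4 rad).
It fails at once if the jar was pushed more than 30 mm or tipped (distance of jar from where it was at the start of the episode above 0.03 m or angle between jar's own z axis and vertical above 0.4 rad).
It fails at once if the tin was pushed more than 30 mm or tipped (distance of tin from where it was at the start of the episode above 0.03 m or angle between tin's own z axis and vertical above 0.4 rad).
It fails at once if the cap was dropped or slammed down (height (world z) of cap below 0.045 m and linear speed of cap above 0.6 m/s).
It also fails if it takes over 72 s, if anything falls off the work surface, if the arm or the gripper's body presses on something with over 40 N, if the wrist force passes 120 N, or if a joint passes its speed limit or range.

## Working session

There is one attempt and no reset: what is moved stays moved. The work goes in short steps, Python scripts to look and compute and a tool call to move; the robot and the scene stay as the last step left them, time stands still between calls to the robot, and variables do not carry over. Pictures are saved under pics/ and viewed, at most 10 in all, crops included, and the job is handed in when it is done.

Besides the shell and the picture viewer there is one more tool, called after "Call:" as a command line: name --argument value ..., lists and objects as JSON in quotes. servo_tool: Moves the arm, as the interface text tells. Its arguments: {"type":"object","properties":{"plan":{"type":"array","items":{"type":"object","properties":{"xyz":{"type":"array","items":{"type":"number"}},"twist":{"type":"array","items":{"type":"number"}},"jaw":{"type":"number"}}}},"newtons":{"type":"number"}},"required":["plan"]}

```bash
mkdir -p pics; python3 - <<'E'
from cell import env
import cv2,numpy as np
o=env.get_obs(); print(o)
for n in("scene","top"):
    c=env.read_camera(n); cv2.imwrite(f"pics/{n}0.png",c["img"][:,:,::-1]); np.savez(f"pics/{n}0.npz",**c); print(n,c["camera_matrix"].tolist(),c["R"].round(4).tolist(),c["t"].tolist())
E
```

```text
{'time_s': 0.0, 'qpos': array([68.24446215, 18.43821512, -4.01438583, 83.17382645,  1.29446157,
       78.54120372, -3.26101858]), 'joint_velocities': array([-0.02802109,  0.08197979,  0.06259204, -0.05251563,  0.02903253,
       -0.04270688, -0.11244354]), 'effort': array([-1.23070922e-04, -4.91283882e+01, -4.04255250e-01, -3.12524450e+01,
       -6.40663714e-02,  4.37274633e-02,  1.93941960e-04]), 'tool_pos': array([ 0.24929107, -0.60007361,  0.40368003]), 'tool_rot': array([-1.79891962e+02,  5.58022712e-03,  2.25630556e+01]), 'force': array([ 0.20359271, -0.37836055, -0.36041982]), 'wrist_torque': array([-0.01045869,  0.06966103,  0.07544767]), 'grasp_force': 0.0, 'grip_width': 0.08717520805223979}
scene [[377.22703308566173, 0.0, 322.1023179260416], [0.0, 377.22703308566173, 197.76607296973515], [0.0, 0.0, 1.0]] [[0.0071, 0.9999, -0.0154], [0.8296, -0.0145, -0.5582], [-0.5584, -0.0088, -0.8295]] [0.04840975645131737, -0.3926413577878146, 1.5136383607581356]
top [[404.64170484745733, 0.0, 317.08203945151496], [0.0, 404.64170484745733, 200.49164510201027], [0.0, 0.0, 1.0]] [[0.0194, -0.9998, -0.0068], [-0.9819, -0.0178, -0.1883], [0.1882, 0.0104, -0.9821]] [-0.06686665584244982, 0.5784808521943071, 1.1763510009487737]
```

View pics/scene0.png

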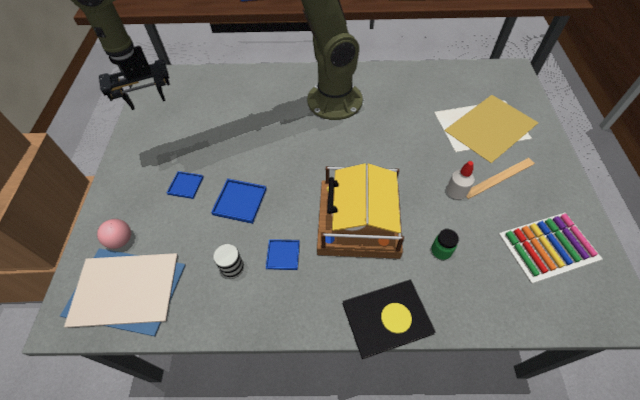

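View pics/top0.png

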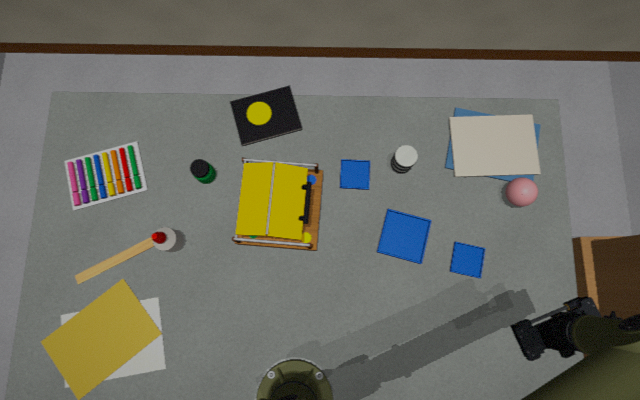

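The scene view shows the caddy at about (362,212) with its black bar at (332,195). The large tray is at (240,200), the tin at (229,262), the jar at (445,244) and the glue at (461,182). The top view shows the bar at (306,203), the large tray at (404,236), the tin at (404,158), the jar at (203,171) and the glue at (163,239).

```bash
cat > h.py <<'E'
import cv2,numpy as np
def load(n): return dict(np.load(n))
def ray(c,uv):
    K,R,t=c["camera_matrix"],c["R"],c["t"]
    d=R.T@np.linalg.solve(K,np.r_[uv,1.]); return -R.T@t,d
def onz(c,uv,z):
    o,d=ray(c,uv); return o+d*(z-o[2])/d[2]
def proj(c,X):
    p=c["camera_matrix"]@(c["R"]@np.asarray(X)+c["t"]); return p[:2]/p[2]
def tri(c1,u1,c2,u2):
    A=[];b=[]
    for c,u in((c1,u1),(c2,u2)):
        o,d=ray(c,u); d=d/np.linalg.norm(d); P=np.eye(3)-np.outer(d,d); A.append(P);b.append(P@o)
    return np.linalg.lstsq(np.vstack(A),np.hstack(b),rcond=None)[0]
def blobs(m,amin=30):
    n,l,s,ce=cv2.connectedComponentsWithStats(m.astype(np.uint8))
    return [(ce[i],s[i],l==i) for i in range(1,n) if s[i,4]>=amin]
E
python3 - <<'E'
from h import *
for n,box in(("top",(225,150,335,260)),("scene",(310,155,415,265))):
    c=load(f"pics/{n}0.npz"); im=c["img"].astype(int); r,g,b=im[...,0],im[...,1],im[...,2]
    print(n)
    for ce,s,m in blobs((b>120)&(r<60)&(b-g>60),100):
        p=cv2.minAreaRect(np.argwhere(m)[:,::-1].astype(np.float32)); print(" blue",ce.round(1),s[4],p,[onz(c,q,.018)[:2].round(3).tolist() for q in cv2.boxPoints(p)],onz(c,p[0],.016)[:2].round(4))
    x0,y0,x1,y1=box
    k=np.zeros(r.shape,bool);k[y0:y1,x0:x1]=1
    for ce,s,m in blobs((im.max(2)<45)&k,30):
        p=cv2.minAreaRect(np.argwhere(m)[:,::-1].astype(np.float32)); print(" black",ce.round(1),s,p)
    cv2.imwrite(f"pics/{n}c.png",cv2.resize(c["img"][y0:y1,x0:x1,::-1],None,fx=5,fy=5,interpolation=cv2.INTER_CUBIC))
E
```

```text
top
 blue [ 97.6 169.3] 110 ((97.60942077636719, 169.0744171142578), (28.628150939941406, 3.78902006149292), 79.2156982421875) [[0.721, 0.668], [0.724, 0.656], [0.632, 0.627], [0.629, 0.639]] [0.6767 0.6485]
 blue [354.5 174.2] 754 ((354.0, 174.0), (28.0, 28.0), 90.0) [[0.72, -0.126], [0.721, -0.216], [0.63, -0.215], [0.628, -0.127]] [ 0.6749 -0.1712]
 blue [403.7 236.1] 1952 ((404.1475830078125, 235.80894470214844), (46.01531219482422, 44.418331146240234), 15.068489074707031) [[0.432, -0.239], [0.566, -0.276], [0.53, -0.413], [0.398, -0.374]] [ 0.481  -0.3262]
 blue [466.8 259.6] 872 ((467.23077392578125, 259.3461608886719), (31.18246841430664, 30.39800262451172), 11.309932708740234) [[0.376, -0.459], [0.467, -0.481], [0.45, -0.573], [0.36, -0.55]] [ 0.4128 -0.5166]
 black [306.3 202.4] [299 182  12  42 196] ((304.838134765625, 202.3391571044922), (8.604961395263672, 41.29096984863281), 5.52754020690918)
scene
 blue [184.9 184.8] 535 ((184.12477111816406, 184.28256225585938), (31.09842300415039, 22.702707290649414), 9.865806579589844) [[0.456, -0.566], [0.362, -0.573], [0.387, -0.463], [0.479, -0.46]] [ 0.4203 -0.5158]
 blue [239. 201.] 1344 ((238.22947692871094, 199.78515625), (47.12489700317383, 36.05183410644531), 11.888657569885254) [[0.535, -0.405], [0.395, -0.402], [0.438, -0.241], [0.573, -0.254]] [ 0.4863 -0.3255]
 blue [559.8 248.6] 136 ((559.5999755859375, 248.3000030517578), (35.600006103515625, 3.8000004291534424), 53.130104064941406) [[0.633, 0.628], [0.625, 0.64], [0.719, 0.669], [0.726, 0.658]] [0.6759 0.6505]
 blue [282.5 254.7] 829 ((282.0, 254.5), (27.0, 32.0), 90.0) [[0.64, -0.223], [0.641, -0.126], [0.729, -0.123], [0.727, -0.216]] [ 0.6841 -0.1721]
 black [331.1 195.3] [328 178  10  36 207] ((332.5, 195.5), (35.0, 9.0), 90.0)
```

View pics/topc.png

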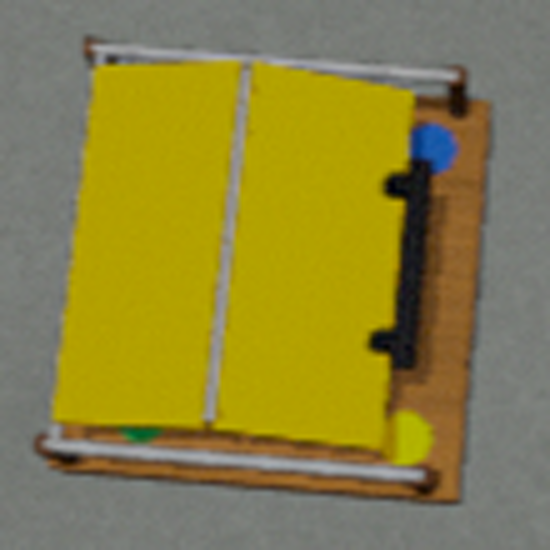

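View pics/scenec.png

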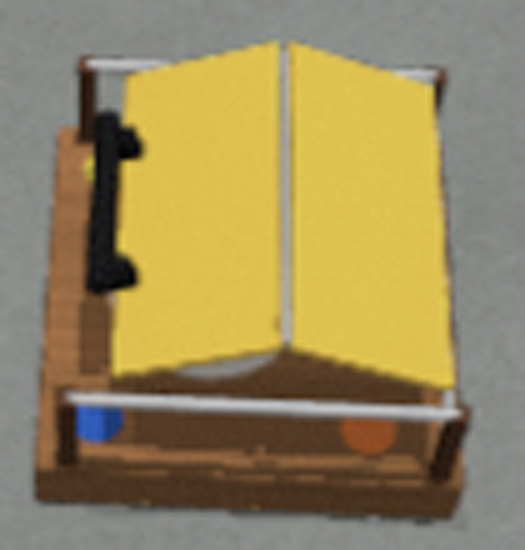

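The bar runs from crop pixel (421,165) to (403,362) in the top view. The rail posts are at (90,48), (460,75), (45,443) and (428,478), and the caddy's front corners are at (490,100) and (461,500).

```bash
cat >> h.py <<'E'
def caddy(x,y,a,p):
    c,s=np.cos(a),np.sin(a); return np.array([x+c*p[0]-s*p[1],y+s*p[0]+c*p[1],p[2]])
E
python3 - <<'E'
from h import *
from scipy.optimize import least_squares
t=load("pics/top0.npz");s=load("pics/scene0.npz")
# caddy x axis: caddy +y = world +y approx => +x= world +x
T=lambda u:np.array(u)/5+[225,150]-.4
S=lambda u:np.array(u)/5+[310,155]-.4
obs=[(t,T((421,165)),(.058,-.089,.142)),(t,T((403,362)),(-.058,-.089,.142)),(t,T((460,75)),(.117,-.105,.118)),(t,T((428,478)),(-.117,-.105,.118)),
(t,T((90,48)),(.117,.110,.118)),(t,T((45,443)),(-.117,.110,.118)),(t,T((490,100)),(.125,-.125,.045)),(t,T((461,500)),(-.125,-.125,.045)),
(s,S((106,118)),(-.058,-.089,.142)),(s,S((100,287)),(.058,-.089,.142)),(s,S((86,66)),(-.117,-.105,.118)),(s,S((66,398)),(.117,-.105,.118)),(s,S((438,75)),(-.117,.11,.118)),(s,S((464,412)),(.117,.11,.118)),(s,S((36,500)),(.125,-.125,0)),(s,S((462,518)),(.125,.125,0))]
f=lambda p:np.hstack([proj(c,caddy(*p,np.array(q)))-u for c,u,q in obs])
r=least_squares(f,[.6,.05,0],loss='soft_l1',f_scale=1); print(r.x,np.degrees(r.x[2])); print(f(r.x).reshape(-1,2).round(1).tolist())
for q in((0,-.089,.142),(0,.079,.118),(0,-.025,.0975)):print(q,caddy(*r.x,q).round(4))
for n,u,v,z in(("glue",(164,240),(461,182),.1),("tin",(404,158),(229,262),.06),("jar",(203,171),(445,244),.06)):
    print(n,tri(t,u,s,v).round(3),onz(t,u,z).round(3))
print(tri(t,(404,236),s,(239,200.5)).round(4))
E
```

```text
[ 0.56269042  0.06169509 -0.05610193] -3.214403892973738
[[-0.7, -0.4], [-0.4, 0.5], [-1.2, 0.3], [-1.1, -0.5], [-0.0, 0.5], [-0.1, 0.8], [-0.3, -0.3], [-0.6, 0.2], [0.0, 0.3], [-0.3, -0.2], [-0.5, -0.0], [-0.1, 0.2], [-1.1, 0.2], [-1.1, 0.2], [-0.3, 0.7], [-1.8, 0.3]]
(0, -0.089, 0.142) [ 0.5577 -0.0272  0.142 ]
(0, 0.079, 0.118) [0.5671 0.1406 0.118 ]
(0, -0.025, 0.0975) [0.5613 0.0367 0.0975]
glue [0.451 0.4   0.049] [0.447 0.382 0.1  ]
tin [ 0.72  -0.321  0.048] [ 0.717 -0.322  0.06 ]
jar [0.67  0.305 0.042] [0.665 0.297 0.06 ]
[ 0.4815 -0.327   0.0046]
```

```bash
cat >> h.py <<'E'
from scipy.spatial.transform import Rotation as Ro
CAD=(0.5627,0.0617,-0.0561)
def delta(o,tip_caddy,yaw,tilt=0,L=.182,world=None):
    """tool-frame shift (cm) and twist (deg) bringing point L ahead of TCP to the given point"""
    R0=Ro.from_euler("xyz",o["tool_rot"],degrees=True)
    R1=Ro.from_euler("xyz",[180,0,yaw],degrees=True)*Ro.from_rotvec([0,tilt,0],degrees=True)
    P=caddy(*CAD,np.array(tip_caddy)) if world is None else np.array(world)
    p=P-L*R1.as_matrix()[:,2]
    print("xyz",(R0.inv().apply(p-o["tool_pos"])*100).round(2),"twist",(R0.inv()*R1).as_rotvec(degrees=True).round(1))
E
python3 - <<'E'
from cell import env
from h import *
delta(env.get_obs(),(0,-.135,.107),86.8,12)
E
```

```text
xyz [ 46.82 -33.5   11.93] twist [  6.6  10.7 -64. ]
```

Call:
servo_tool --plan '[{"xyz": [4,-2.8,0.5],"twist": [0.7,1.1,-6.4],"jaw": 1},{"xyz": [7.5,-5.4,1.5],"twist": [1.3,2.1,-12.8],"jaw": 1},{"xyz": [10.5,-7.5,2.2],"twist": [2,3.2,-19.2],"jaw": 1},{"xyz": [13.5,-9.7,3],"twist": [2.6,4.3,-25.6],"jaw": 1},{"xyz": [16.5,-11.8,3.6],"twist": [3.3,5.4,-32],"jaw": 1},{"xyz": [19.5,-14,4.3],"twist": [4,6.4,-38.4],"jaw": 1},{"xyz": [22.5,-16.1,5],"twist": [4.6,7.5,-44.8],"jaw": 1},{"xyz": [25.5,-18.3,5.7],"twist": [5.3,8.6,-51.2],"jaw": 1},{"xyz": [28.5,-20.4,6.3],"twist": [5.9,9.6,-57.6],"jaw": 1},{"xyz": [31.5,-22.5,7],"twist": [6.6,10.7,-64],"jaw": 1}]'

```text
time_s: 0.93
tool_pos: [0.4544, -0.2699, 0.3344]
tool_rot: [179.9, -12.0, 87.1]
force: [0.4, -1.7, -0.6]
grip_width: 0.028
grasp_force: 0.0
```

```bash
python3 - <<'E'
from cell import env
from h import *
o=env.get_obs();print(o["tool_pos"],o["tool_rot"],o["qpos"].round(1));delta(o,(0,-.135,.107),86.8,12)
E
```

```text
[ 0.45437974 -0.26992433  0.33438502] [179.88080744 -11.95346275  87.12110795] [ 54.   10.3 -24.8 102.7  -6.7  73.3  28.7]
xyz [15.    9.04  8.24] twist [0.1 0.  0.3]
```

Call:
servo_tool --plan '[{"xyz": [3,1.8,1.6],"twist": [0,0,0],"jaw": 1},{"xyz": [6,3.6,3.3],"twist": [0,0,0],"jaw": 1},{"xyz": [9,5.4,5],"twist": [0,0,0],"jaw": 1},{"xyz": [12,7.2,6.6],"twist": [0,0,0],"jaw": 1},{"xyz": [15,9,8.2],"twist": [0,0,0],"jaw": 1},{"xyz": [15,9,8.2],"twist": [0,0,0],"jaw": 1},{"xyz": [15,9,8.2],"twist": [0,0,0],"jaw": 1}]'

```text
time_s: 1.52
tool_pos: [0.5534, -0.1102, 0.2847]
tool_rot: [180.0, -12.0, 87.1]
force: [-0.1, -0.4, -0.0]
grip_width: 0.0004
grasp_force: 0.0
```

```bash
python3 - <<'E'
from cell import env
from h import *
o=env.get_obs();print(o["tool_pos"],o["tool_rot"],o["qpos"].round(1));delta(o,(0,-.135,.107),86.8,12);delta(o,(0,.055,.107),86.8,12)
c=env.read_camera("scene");cv2.imwrite("pics/s1.png",cv2.resize(c["img"][100:300,220:480,::-1],None,fx=3,fy=3))
E
```

```text
[ 0.55338637 -0.11017296  0.28471031] [179.99743618 -12.02096107  87.1262571 ] [ 39.5  17.  -31.4 102.1  -3.6  64.6   7.9]
xyz [-0.06 -0.03 -0.05] twist [-0.1 -0.   0.3]
xyz [18.52  0.08  3.91] twist [-0.1 -0.   0.3]
```

View pics/s1.png

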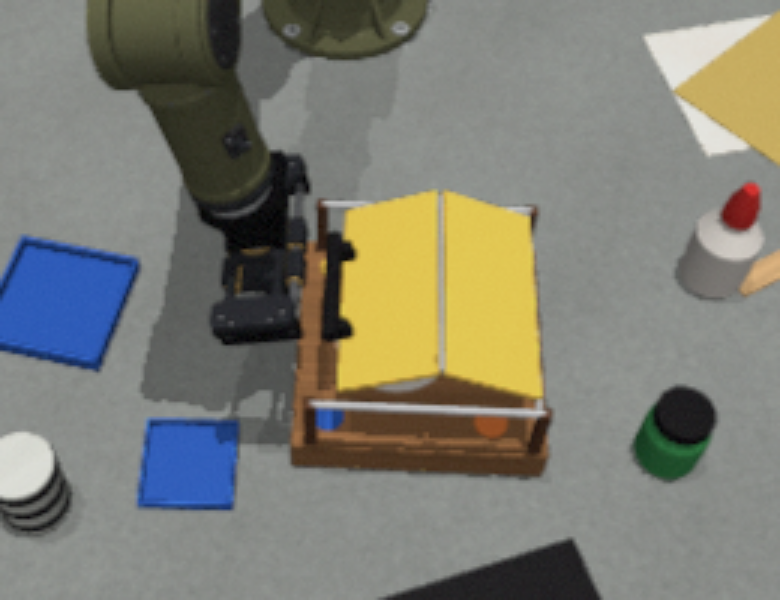

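The gripper stands just in front of the bar, which runs through about (338,285) in the crop. I'll push it level now.

Call:
servo_tool --plan '[{"xyz": [1,0,0.2],"twist": [0,0,0],"jaw": 1},{"xyz": [2,0,0.4],"twist": [0,0,0],"jaw": 1},{"xyz": [3,0,0.6],"twist": [0,0,0],"jaw": 1},{"xyz": [4,0,0.85],"twist": [0,0,0],"jaw": 1},{"xyz": [5,0,1.05],"twist": [0,0,0],"jaw": 1},{"xyz": [6,0,1.25],"twist": [0,0,0],"jaw": 1}]'

```text
time_s: 2.07
tool_pos: [0.5556, -0.0542, 0.2845]
tool_rot: [180.0, -11.7, 86.7]
force: [-0.5, -5.7, -5.3]
grip_width: 0.0004
grasp_force: 3.0
```

Call:
servo_tool --plan '[{"xyz": [1,0,0.2],"twist": [0,0,0],"jaw": 1},{"xyz": [2,0,0.4],"twist": [0,0,0],"jaw": 1},{"xyz": [3,0,0.6],"twist": [0,0,0],"jaw": 1},{"xyz": [4,0,0.85],"twist": [0,0,0],"jaw": 1},{"xyz": [5,0,1.05],"twist": [0,0,0],"jaw": 1},{"xyz": [6,0,1.25],"twist": [0,0,0],"jaw": 1},{"xyz": [7,0,1.45],"twist": [0,0,0],"jaw": 1},{"xyz": [8,0,1.65],"twist": [0,0,0],"jaw": 1}]'

```text
time_s: 2.73
tool_pos: [0.5611, 0.031, 0.2865]
tool_rot: [179.9, -11.9, 86.8]
force: [0.1, -1.6, -3.2]
grip_width: 0.0008
grasp_force: 1.2
```

```bash
python3 - <<'E'
from cell import env
from h import *
o=env.get_obs();print(o["tool_pos"],o["tool_rot"],o["qpos"].round(1));delta(o,(0,.055,.107),86.8,12);delta(o,(0,.063,.107),86.8,12)
E
```

```text
[0.56111982 0.03096156 0.28645939] [179.88389743 -11.94045324  86.84578619] [ 29.3  16.  -35.7 103.7  -2.9  61.3  -7.1]
xyz [ 4.66 -0.01  1.13] twist [0.1 0.1 0. ]
xyz [ 5.44 -0.01  1.3 ] twist [0.1 0.1 0. ]
```

Call:
servo_tool --plan '[{"xyz": [1,0,0.3],"twist": [0,0,0],"jaw": 1},{"xyz": [2,0,0.5],"twist": [0,0,0],"jaw": 1},{"xyz": [3,0,0.75],"twist": [0,0,0],"jaw": 1},{"xyz": [4,0,1],"twist": [0,0,0],"jaw": 1},{"xyz": [4.5,0,1.1],"twist": [0,0,0],"jaw": 1},{"xyz": [4.8,0,1.2],"twist": [0,0,0],"jaw": 1},{"xyz": [4.8,0,1.2],"twist": [0,0,0],"jaw": 1}]'

```text
time_s: 3.32
tool_pos: [0.5638, 0.0802, 0.2846]
tool_rot: [179.9, -12.0, 86.9]
force: [0.1, -0.5, 0.1]
grip_width: 0.0007
grasp_force: 0.0
```

```bash
python3 - <<'E'
from cell import env
from h import *
o=env.get_obs();delta(o,(0,.063,.107),86.8,12)
c=env.read_camera("scene");cv2.imwrite("pics/s2.png",cv2.resize(c["img"][100:300,220:480,::-1],None,fx=3,fy=3))
E
```

```text
xyz [ 0.65 -0.    0.09] twist [0.1 0.  0.1]
```

View pics/s2.png

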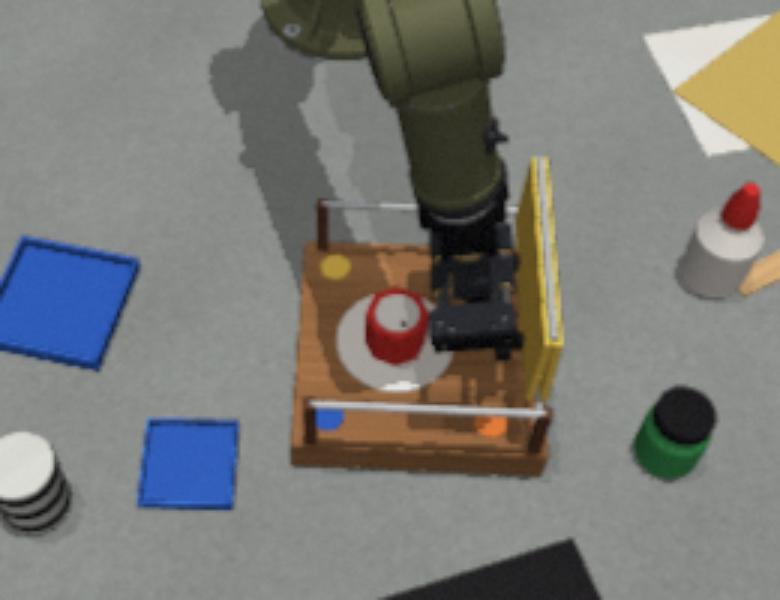

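The cover is nearly folded: its panels show as a thin stack at (543,270). The red cap is exposed at (398,325), with its black mark at about (403,323). I'll push a little further and watch the force.

Call:
servo_tool --plan '[{"xyz": [0.4,0,0.08],"twist": [0,0,0],"jaw": 1},{"xyz": [0.8,0,0.16],"twist": [0,0,0],"jaw": 1},{"xyz": [0.8,0,0.16],"twist": [0,0,0],"jaw": 1}]'

```text
time_s: 3.62
tool_pos: [0.5644, 0.0865, 0.2844]
tool_rot: [179.9, -11.8, 86.8]
force: [-0.3, -1.3, -0.9]
grip_width: 0.0001
grasp_force: 1.0
```

Call:
servo_tool --plan '[{"xyz": [0.2,0,0.04],"twist": [0,0,0],"jaw": 1},{"xyz": [0.2,0,0.04],"twist": [0,0,0],"jaw": 1}]'

```text
time_s: 3.78
tool_pos: [0.5646, 0.0871, 0.2844]
tool_rot: [179.9, -11.7, 86.7]
force: [-0.8, -5.6, 1.0]
grip_width: 0.0003
grasp_force: 2.9
```

Call:
servo_tool --plan '[{"xyz": [-2,0,-0.4],"twist": [0,-2,0],"jaw": 1},{"xyz": [-5,0,-3],"twist": [0,-4,0],"jaw": 0.5},{"xyz": [-8,0,-6],"twist": [0,-6,0],"jaw": 0},{"xyz": [-11,0,-8],"twist": [0,-8,0],"jaw": 0},{"xyz": [-14,0,-9],"twist": [0,-10,0],"jaw": 0},{"xyz": [-17,0,-10],"twist": [0,-12,0],"jaw": 0},{"xyz": [-20,0,-10],"twist": [0,-12,0],"jaw": 0},{"xyz": [-23,0,-10],"twist": [0,-12,0],"jaw": 0},{"xyz": [-23,0,-10],"twist": [0,-12,0],"jaw": 0}]'

```text
time_s: 4.53
tool_pos: [0.5492, -0.1632, 0.3336]
tool_rot: [180.0, 0.2, 86.3]
force: [-1.6, -1.9, 0.2]
grip_width: 0.046
grasp_force: 0.0
```

```bash
python3 - <<'E'
from cell import env
from h import *
o=env.get_obs();print(o["tool_pos"],o["tool_rot"],o["qpos"].round(1))
ims=[]
for n in("top","scene"):
    c=env.read_camera(n);np.savez(f"pics/{n}1.npz",**c)
    p=proj(c,caddy(*CAD,(0,-.025,.0975))); print(n,p)
    x,y=p.astype(int); print(x,y); ims.append(cv2.resize(c["img"][y-25:y+25,x-35:x+35,::-1],None,fx=8,fy=8,interpolation=cv2.INTER_CUBIC)[:290]if 0 else cv2.resize(c["img"][y-25:y+25,x-30:x+30,::-1],None,fx=6,fy=6,interpolation=cv2.INTER_CUBIC))
cv2.imwrite("pics/c2.png",np.hstack(ims))
E
```

```text
[ 0.54919134 -0.16319902  0.33363974] [179.99639739   0.22696799  86.27105551] [ 37.9  13.6 -27.5  98.9   6.9  69.1   4.8]
top [285.23777711 203.32276928]
285 203
scene [351.64683813 203.84177121]
351 203
```

View pics/c2.png

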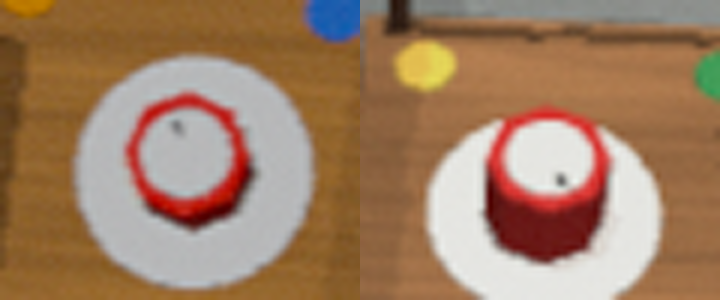

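In the top crop the cap's white disc is centred at (185,152) with the mark at (178,127). In the scene crop they are at (548,157) and (561,181).

```bash
python3 - <<'E'
from cell import env
from h import *
for n,off,ce,mk,ring in(("top",(255,178),(185,152),(178,127),None),("scene",(321,178),(188,157),(201,181),None)):
    c=load(f"pics/{n}1.npz"); P=[onz(c,np.array(u)/6+off-.4,.0975) for u in(ce,mk)]
    d=P[1]-P[0]; print(n,P[0].round(4),P[1].round(4),np.degrees(np.arctan2(d[1],d[0])),np.linalg.norm(d))
    im=c["img"].astype(int); r,g,b=im[...,0],im[...,1],im[...,2]
    bl=[q for q in blobs((r>1.6*g)&(r>1.6*b)&(r>90)&((g-b)<25),60)]
    for q in bl:
        cx=q[0]
        if abs(cx[0]-off[0]-30)<20 and abs(cx[1]-off[1]-25)<25: print(cx,q[1])
delta(env.get_obs(),(0,-.025,.16),86.8)
E
```

```text
top [0.5625 0.0362 0.0975] [0.5749 0.0401 0.0975] 17.288269577452493 0.012972112690019303
[286.36734694 204.8707483 ] [276 194  21  22 147]
scene [0.561  0.0376 0.0975] [0.5752 0.0433 0.0975] 21.777925124625774 0.015237963891717957
[351.46007605 210.58555133] [342 196  21  26 263]
xyz [19.43 -0.05 -0.75] twist [ 0.1 -0.  -0.2]
```

```bash
python3 - <<'E'
from cell import env
from h import *
delta(env.get_obs(),0,19.5,world=(.5615,.0367,.150))
E
```

```text
xyz [19.43 -0.03  0.25] twist [ 0.1 -0.  67.1]
```

Call:
servo_tool --plan '[{"xyz": [2,0,0],"twist": [0,0,7],"jaw": 0},{"xyz": [4,0,0],"twist": [0,0,14],"jaw": 0},{"xyz": [6,0,0],"twist": [0,0,21],"jaw": 0},{"xyz": [8,0,0],"twist": [0,0,28],"jaw": 0},{"xyz": [10,0,0],"twist": [0,0,35],"jaw": 0},{"xyz": [12,0,0],"twist": [0,0,42],"jaw": 0},{"xyz": [14,0,0],"twist": [0,0,49],"jaw": 0},{"xyz": [16,0,0],"twist": [0,0,56],"jaw": 0},{"xyz": [18,0,0],"twist": [0,0,63],"jaw": 0},{"xyz": [19.5,0,0],"twist": [0,0,66.8],"jaw": 0}]'

```text
time_s: 5.47
tool_pos: [0.561, 0.043, 0.3351]
tool_rot: [180.0, -0.1, 19.9]
force: [0.2, -0.3, -0.3]
grip_width: 0.0869
grasp_force: 0.0
```

```bash
python3 - <<'E'
from cell import env
from h import *
o=env.get_obs();print(o["qpos"].round(1),o["tool_rot"],o["tool_pos"]);
delta(o,0,19.5,world=(.5615,.0367,.082),L=.164)
E
```

```text
[ 17.9  12.3 -28.2 100.2   6.2  68.9 -82. ] [ 1.79999745e+02 -1.42072497e-01  1.99340800e+01] [0.56102762 0.04300976 0.33512307]
xyz [-0.19  0.61  8.91] twist [-0.  -0.1  0.4]
```

Call:
servo_tool --plan '[{"xyz": [-0.2,0.6,0],"twist": [0,0,0.4],"jaw": 0},{"xyz": [-0.2,0.6,0],"twist": [0,0,0.4],"jaw": 0},{"xyz": [-0.2,0.6,0],"twist": [0,0,0.4],"jaw": 0}]'

```text
time_s: 5.72
tool_pos: [0.5615, 0.0326, 0.3347]
tool_rot: [179.9, -0.1, 19.7]
force: [-0.2, 1.4, -0.2]
grip_width: 0.087
grasp_force: 0.0
```

```bash
python3 - <<'E'
from cell import env
from h import *
o=env.get_obs();print(o["tool_rot"],o["tool_pos"]);
delta(o,0,19.5,world=(.5615,.0367,.082),L=.164)
E
```

```text
[ 1.79889779e+02 -6.60270939e-02  1.96847298e+01] [0.56150584 0.03263613 0.3347263 ]
xyz [ 0.13 -0.4   8.87] twist [ 0.1 -0.1  0.2]
```

Call:
servo_tool --plan '[{"xyz": [0.1,-0.4,2],"twist": [0,0,0],"jaw": 0},{"xyz": [0.1,-0.4,3],"twist": [0,0,0],"jaw": 0},{"xyz": [0.1,-0.4,3],"twist": [0,0,0],"jaw": 0},{"xyz": [0.1,-0.4,3],"twist": [0,0,0],"jaw": 0}]'

```text
time_s: 6.05
tool_pos: [0.5609, 0.0357, 0.3039]
tool_rot: [179.9, 0.1, 19.6]
force: [0.6, -0.3, 0.4]
grip_width: 0.0868
grasp_force: 0.0
```

```bash
python3 - <<'E'
from cell import env
from h import *
o=env.get_obs();print(o["tool_rot"],o["tool_pos"]);
delta(o,0,19.5,world=(.5615,.0367,.082),L=.164)
E
```

```text
[1.79928191e+02 5.10872703e-02 1.95758067e+01] [0.56092667 0.03568525 0.30386849]
xyz [ 0.09 -0.08  5.79] twist [0.1 0.1 0.1]
```

Call:
servo_tool --plan '[{"xyz": [0.1,-0.1,1.5],"twist": [0,0,0],"jaw": 0},{"xyz": [0.1,-0.1,3],"twist": [0,0,0],"jaw": 0},{"xyz": [0.1,-0.1,4.5],"twist": [0,0,0],"jaw": 0},{"xyz": [0.1,-0.1,5.7],"twist": [0,0,0],"jaw": 0},{"xyz": [0.1,-0.1,5.7],"twist": [0,0,0],"jaw": 0},{"xyz": [0.1,-0.1,5.7],"twist": [0,0,0],"jaw": 0}]'

```text
time_s: 6.55
tool_pos: [0.562, 0.0372, 0.2475]
tool_rot: [179.9, -0.0, 19.6]
force: [0.6, -0.6, -0.0]
grip_width: 0.0872
grasp_force: 0.0
```

Call:
servo_tool --plan '[{"xyz": [0,0,0],"twist": [0,0,0],"jaw": 0.5},{"xyz": [0,0,0],"twist": [0,0,0],"jaw": 0.7},{"xyz": [0,0,0],"twist": [0,0,0],"jaw": 1},{"xyz": [0,0,0],"twist": [0,0,0],"jaw": 1},{"xyz": [0,0,0],"twist": [0,0,0],"jaw": 1},{"xyz": [0,0,0],"twist": [0,0,0],"jaw": 1}]' --newtons 20

```text
time_s: 7.05
tool_pos: [0.5621, 0.0374, 0.2479]
tool_rot: [179.9, -0.1, 19.6]
force: [0.1, 0.5, 1.3]
grip_width: 0.0577
grasp_force: 20.0
```

```bash
python3 - <<'E'
from cell import env
o=env.get_obs();print(o)
E
```

```text
{'time_s': 7.05, 'qpos': array([ 17.08962221,  17.5233201 , -27.19092188, 105.05274947,
         9.31088308,  59.48833709, -84.16068133]), 'joint_velocities': array([-0.01981696, -0.01272033, -0.0172055 , -0.06647101, -0.01252188,
        0.15061262, -0.02198539]), 'effort': array([-2.09066340e-03, -4.05260217e+01, -3.91775876e+00, -2.68631405e+01,
       -8.58569081e-03, -1.69815361e-01, -2.75557970e-03]), 'tool_pos': array([0.56206177, 0.03741352, 0.24787179]), 'tool_rot': array([ 1.79878540e+02, -8.28902624e-02,  1.95933917e+01]), 'force': array([0.12247051, 0.49576369, 1.2543494 ]), 'wrist_torque': array([ 0.00193067,  0.06848568, -0.01491025]), 'grasp_force': 19.997491076474034, 'grip_width': 0.05765774741051662}
```

Call:
servo_tool --plan '[{"xyz": [0,0,-0.03],"twist": [0,0,-5],"jaw": 1},{"xyz": [0,0,-0.06],"twist": [0,0,-10],"jaw": 1},{"xyz": [0,0,-0.08],"twist": [0,0,-15],"jaw": 1},{"xyz": [0,0,-0.11],"twist": [0,0,-20],"jaw": 1},{"xyz": [0,0,-0.14],"twist": [0,0,-25],"jaw": 1},{"xyz": [0,0,-0.17],"twist": [0,0,-30],"jaw": 1},{"xyz": [0,0,-0.19],"twist": [0,0,-35],"jaw": 1},{"xyz": [0,0,-0.22],"twist": [0,0,-40],"jaw": 1},{"xyz": [0,0,-0.25],"twist": [0,0,-45],"jaw": 1},{"xyz": [0,0,-0.25],"twist": [0,0,-45],"jaw": 1}]'

```text
time_s: 7.88
tool_pos: [0.5619, 0.0374, 0.2499]
tool_rot: [179.9, 0.0, 64.7]
force: [0.1, -0.7, -1.0]
grip_width: 0.0578
grasp_force: 20.0
```

Turning freely with no reaction. On with it.

Call:
servo_tool --plan '[{"xyz": [0,0,-0.04],"twist": [0,0,-7],"jaw": 1},{"xyz": [0,0,-0.08],"twist": [0,0,-14],"jaw": 1},{"xyz": [0,0,-0.12],"twist": [0,0,-21],"jaw": 1},{"xyz": [0,0,-0.16],"twist": [0,0,-28],"jaw": 1},{"xyz": [0,0,-0.2],"twist": [0,0,-35],"jaw": 1},{"xyz": [0,0,-0.24],"twist": [0,0,-42],"jaw": 1},{"xyz": [0,0,-0.28],"twist": [0,0,-49],"jaw": 1},{"xyz": [0,0,-0.32],"twist": [0,0,-56],"jaw": 1},{"xyz": [0,0,-0.36],"twist": [0,0,-63],"jaw": 1},{"xyz": [0,0,-0.38],"twist": [0,0,-68],"jaw": 1}]'

```text
time_s: 8.72
tool_pos: [0.5616, 0.0377, 0.2536]
tool_rot: [-180.0, 0.1, 132.8]
force: [-1.0, -0.1, -0.5]
grip_width: 0.0575
grasp_force: 20.0
```

Call:
servo_tool --plan '[{"xyz": [0,0,-0.04],"twist": [0,0,-7],"jaw": 1},{"xyz": [0,0,-0.08],"twist": [0,0,-14],"jaw": 1},{"xyz": [0,0,-0.12],"twist": [0,0,-21],"jaw": 1},{"xyz": [0,0,-0.16],"twist": [0,0,-28],"jaw": 1},{"xyz": [0,0,-0.2],"twist": [0,0,-35],"jaw": 1},{"xyz": [0,0,-0.24],"twist": [0,0,-42],"jaw": 1},{"xyz": [0,0,-0.28],"twist": [0,0,-49],"jaw": 1},{"xyz": [0,0,-0.32],"twist": [0,0,-56],"jaw": 1},{"xyz": [0,0,-0.36],"twist": [0,0,-63],"jaw": 1},{"xyz": [0,0,-0.37],"twist": [0,0,-67],"jaw": 1}]'

```text
time_s: 9.55
tool_pos: [0.5613, 0.0374, 0.2571]
tool_rot: [-179.9, -0.1, -160.2]
force: [-1.7, 0.9, -1.3]
grip_width: 0.058
grasp_force: 20.0
```

Call:
servo_tool --plan '[{"xyz": [0,0,0],"twist": [0,0,0],"jaw": 1},{"xyz": [0,0,0],"twist": [0,0,0],"jaw": 1}]'

```text
time_s: 9.72
tool_pos: [0.5615, 0.037, 0.2571]
tool_rot: [-179.9, -0.1, -160.6]
force: [-2.1, -1.0, -0.8]
grip_width: 0.0578
grasp_force: 20.0
```

```bash
python3 - <<'E'
from cell import env
o=env.get_obs();print(o["qpos"].round(1),o["wrist_torque"])
E
```

```text
[ 41.8  25.6 -58.3 103.9  24.2  64.2  84.5] [-0.0435763   0.33923613 -0.00760669]
```

Call:
servo_tool --plan '[{"xyz": [0,0,0],"twist": [0,0,0],"jaw": 0},{"xyz": [0,0,0],"twist": [0,0,0],"jaw": 0},{"xyz": [0,0,0],"twist": [0,0,0],"jaw": 0},{"xyz": [0,0,0],"twist": [0,0,0],"jaw": 0},{"xyz": [0,0,0],"twist": [0,0,7],"jaw": 0},{"xyz": [0,0,0],"twist": [0,0,14],"jaw": 0},{"xyz": [0,0,0],"twist": [0,0,21],"jaw": 0},{"xyz": [0,0,0],"twist": [0,0,28],"jaw": 0},{"xyz": [0,0,0],"twist": [0,0,35],"jaw": 0}]'

```text
time_s: 10.47
tool_pos: [0.5621, 0.0376, 0.2578]
tool_rot: [-180.0, 0.2, 164.2]
force: [-0.1, 0.3, -0.8]
grip_width: 0.0866
grasp_force: 0.0
```

Call:
servo_tool --plan '[{"xyz": [0,0,0],"twist": [0,0,7],"jaw": 0},{"xyz": [0,0,0],"twist": [0,0,14],"jaw": 0},{"xyz": [0,0,0],"twist": [0,0,21],"jaw": 0},{"xyz": [0,0,0],"twist": [0,0,28],"jaw": 0},{"xyz": [0,0,0],"twist": [0,0,35],"jaw": 0},{"xyz": [0,0,0],"twist": [0,0,42],"jaw": 0},{"xyz": [0,0,0],"twist": [0,0,49],"jaw": 0},{"xyz": [0,0,0],"twist": [0,0,56],"jaw": 0},{"xyz": [0,0,0],"twist": [0,0,63],"jaw": 0},{"xyz": [0,0,0],"twist": [0,0,70],"jaw": 0}]'

```text
time_s: 11.3
tool_pos: [0.5621, 0.0377, 0.2578]
tool_rot: [179.9, 0.1, 94.2]
force: [-0.3, -0.8, -0.6]
grip_width: 0.0872
grasp_force: 0.0
```

Call:
servo_tool --plan '[{"xyz": [0,0,0],"twist": [0,0,7],"jaw": 0},{"xyz": [0,0,0],"twist": [0,0,14],"jaw": 0},{"xyz": [0,0,0],"twist": [0,0,21],"jaw": 0},{"xyz": [0,0,0],"twist": [0,0,28],"jaw": 0},{"xyz": [0,0,0],"twist": [0,0,30],"jaw": 0},{"xyz": [0,0,0],"twist": [0,0,30],"jaw": 0},{"xyz": [0,0,0],"twist": [0,0,30],"jaw": 0}]'

```text
time_s: 11.88
tool_pos: [0.562, 0.0377, 0.2577]
tool_rot: [179.9, 0.0, 64.7]
force: [0.3, -0.3, 0.2]
grip_width: 0.0868
grasp_force: 0.0
```

```bash
python3 - <<'E'
from cell import env
from h import *
o=env.get_obs();print(o["qpos"].round(1)); delta(o,0,64.6,world=(.5617,.0373,.093),L=.164)
E
```

```text
[ 23.   18.  -34.1 104.4  11.5  61.  -40.8]
xyz [-0.05 -0.01  0.07] twist [0.1 0.  0.1]
```

Aligned. I'll regrip and turn a further 115°.

Call:
servo_tool --plan '[{"xyz": [0,0,0],"twist": [0,0,0],"jaw": 0.5},{"xyz": [0,0,0],"twist": [0,0,0],"jaw": 0.7},{"xyz": [0,0,0],"twist": [0,0,0],"jaw": 1},{"xyz": [0,0,0],"twist": [0,0,0],"jaw": 1},{"xyz": [0,0,0],"twist": [0,0,0],"jaw": 1},{"xyz": [0,0,0],"twist": [0,0,0],"jaw": 1}]'

```text
time_s: 12.38
tool_pos: [0.5619, 0.0374, 0.2575]
tool_rot: [179.9, 0.0, 64.6]
force: [0.5, -0.4, -0.3]
grip_width: 0.058
grasp_force: 20.0
```

Call:
servo_tool --plan '[{"xyz": [0,0,-0.04],"twist": [0,0,-7],"jaw": 1},{"xyz": [0,0,-0.08],"twist": [0,0,-14],"jaw": 1},{"xyz": [0,0,-0.12],"twist": [0,0,-21],"jaw": 1},{"xyz": [0,0,-0.16],"twist": [0,0,-28],"jaw": 1},{"xyz": [0,0,-0.2],"twist": [0,0,-35],"jaw": 1},{"xyz": [0,0,-0.24],"twist": [0,0,-42],"jaw": 1},{"xyz": [0,0,-0.28],"twist": [0,0,-49],"jaw": 1},{"xyz": [0,0,-0.32],"twist": [0,0,-56],"jaw": 1},{"xyz": [0,0,-0.36],"twist": [0,0,-63],"jaw": 1},{"xyz": [0,0,-0.38],"twist": [0,0,-68],"jaw": 1}]'

```text
time_s: 13.22
tool_pos: [0.5619, 0.0374, 0.2613]
tool_rot: [180.0, 0.1, 132.9]
force: [-0.6, 0.3, 0.8]
grip_width: 0.0576
grasp_force: 20.0
```

Call:
servo_tool --plan '[{"xyz": [0,0,-0.04],"twist": [0,0,-7],"jaw": 1},{"xyz": [0,0,-0.08],"twist": [0,0,-14],"jaw": 1},{"xyz": [0,0,-0.12],"twist": [0,0,-21],"jaw": 1},{"xyz": [0,0,-0.16],"twist": [0,0,-28],"jaw": 1},{"xyz": [0,0,-0.2],"twist": [0,0,-35],"jaw": 1},{"xyz": [0,0,-0.24],"twist": [0,0,-42],"jaw": 1},{"xyz": [0,0,-0.27],"twist": [0,0,-48],"jaw": 1},{"xyz": [0,0,-0.27],"twist": [0,0,-48],"jaw": 1}]'

```text
time_s: 13.88
tool_pos: [0.562, 0.0373, 0.264]
tool_rot: [-179.9, 0.1, -179.3]
force: [-0.6, 0.1, 0.7]
grip_width: 0.0582
grasp_force: 20.0
```

Call:
servo_tool --plan '[{"xyz": [0,0,-0.2],"twist": [0,0,0],"jaw": 1},{"xyz": [0,0,-0.4],"twist": [0,0,0],"jaw": 1},{"xyz": [0,0,-0.4],"twist": [0,0,0],"jaw": 1}]'

```text
time_s: 14.13
tool_pos: [0.562, 0.0375, 0.2685]
tool_rot: [-179.9, 0.1, -179.5]
force: [1.4, -0.2, 0.1]
grip_width: 0.0578
grasp_force: 20.0
```

Call:
servo_tool --plan '[{"xyz": [0,0,-1.5],"twist": [0,0,0],"jaw": 1},{"xyz": [0,0,-3],"twist": [0,0,0],"jaw": 1},{"xyz": [0,0,-4.5],"twist": [0,0,0],"jaw": 1},{"xyz": [0,0,-6],"twist": [0,0,0],"jaw": 1},{"xyz": [0,0,-7.5],"twist": [0,0,0],"jaw": 1},{"xyz": [0,0,-8.8],"twist": [0,0,0],"jaw": 1},{"xyz": [0,0,-8.8],"twist": [0,0,0],"jaw": 1}]'

```text
time_s: 14.72
tool_pos: [0.5626, 0.0381, 0.3588]
tool_rot: [-179.9, 0.3, -179.4]
force: [-0.2, 0.7, -0.1]
grip_width: 0.0577
grasp_force: 20.0
```

```bash
python3 - <<'E'
from cell import env
from h import *
o=env.get_obs();print(o["qpos"].round(1),o["force"]); delta(o,0,110,world=(.482,-.3265,.186),L=.164)
ims=[]
for n,w in(("scene",(480,300)),):
    c=env.read_camera(n);np.savez("pics/s3.npz",**c);cv2.imwrite("pics/s3.png",cv2.resize(c["img"][100:300,220:480,::-1],None,fx=3,fy=3))
E
```

```text
[ 42.2  17.3 -57.2  97.8  15.3  72.9  72.3] [-0.20899632  0.73770388 -0.05355678]
xyz [  8.42 -36.38   0.9 ] twist [ 0.1  0.4 70.6]
```

View pics/s3.png

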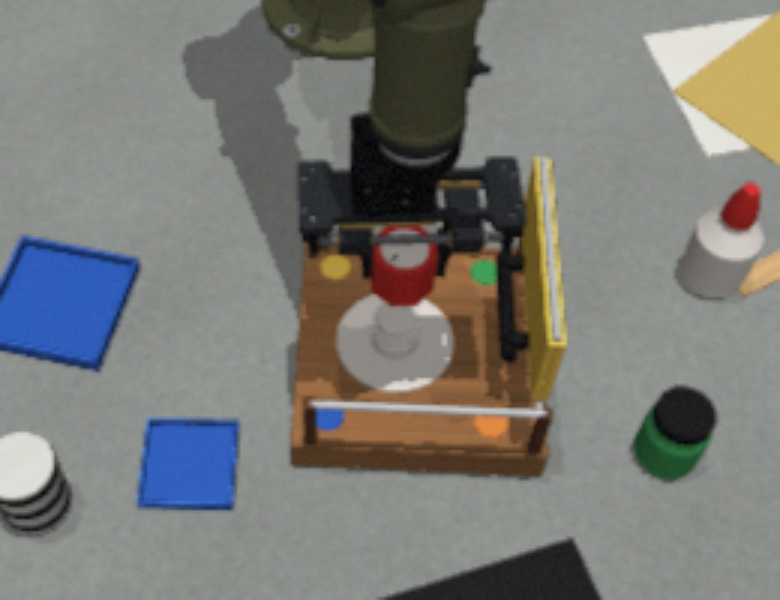

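The cap at (403,265) hangs clear above the bare neck at (395,325), and the cover is still folded. Next it goes to the tray.

Call:
servo_tool --plan '[{"xyz": [0,-3,0],"twist": [0,0,7],"jaw": 1},{"xyz": [0,-6.5,0],"twist": [0,0,14],"jaw": 1},{"xyz": [0.5,-10,0],"twist": [0,0,21],"jaw": 1},{"xyz": [1,-13.5,0],"twist": [0,0,28],"jaw": 1},{"xyz": [2,-17,0],"twist": [0,0,35],"jaw": 1},{"xyz": [3,-20.5,0],"twist": [0,0,42],"jaw": 1},{"xyz": [4,-24,0],"twist": [0,0,49],"jaw": 1},{"xyz": [5,-27.5,0],"twist": [0,0,56],"jaw": 1},{"xyz": [6.5,-31,0],"twist": [0,0,63],"jaw": 1},{"xyz": [7.5,-33,0],"twist": [0,0,70],"jaw": 1}]'

```text
time_s: 15.6
tool_pos: [0.4877, -0.2979, 0.3548]
tool_rot: [-179.9, 0.1, 109.9]
force: [-0.2, -0.9, -1.3]
grip_width: 0.058
grasp_force: 20.0
```

Call:
servo_tool --plan '[{"xyz": [0,0,0],"twist": [0,0,0],"jaw": 1},{"xyz": [0,0,0],"twist": [0,0,0],"jaw": 1},{"xyz": [0,0,0],"twist": [0,0,0],"jaw": 1}]'

```text
time_s: 15.85
tool_pos: [0.4904, -0.2922, 0.3555]
tool_rot: [180.0, 0.0, 110.7]
force: [-0.5, 0.2, -0.9]
grip_width: 0.0576
grasp_force: 20.0
```

```bash
python3 - <<'E'
from cell import env
from h import *
o=env.get_obs();print(o["qpos"].round(1),o["force"]); delta(o,0,110,world=(.482,-.3265,.046),L=.164)
E
```

```text
[ 61.   13.8 -37.7  97.4   8.8  71.8  42. ] [-0.54956598  0.2159529  -0.94841763]
xyz [-2.91 -2.01 14.55] twist [0.  0.  0.7]
```

Call:
servo_tool --plan '[{"xyz": [-1.5,-1,2],"twist": [0,0,0],"jaw": 1},{"xyz": [-2.9,-2,4],"twist": [0,0,0],"jaw": 1},{"xyz": [-2.9,-2,6],"twist": [0,0,0],"jaw": 1},{"xyz": [-2.9,-2,8],"twist": [0,0,0],"jaw": 1},{"xyz": [-2.9,-2,10],"twist": [0,0,0],"jaw": 1},{"xyz": [-2.9,-2,12],"twist": [0,0,0],"jaw": 1},{"xyz": [-2.9,-2,13.5],"twist": [0,0,0],"jaw": 1},{"xyz": [-2.9,-2,14],"twist": [0,0,0],"jaw": 1},{"xyz": [-2.9,-2,14],"twist": [0,0,0],"jaw": 1},{"xyz": [-2.9,-2,14],"twist": [0,0,0],"jaw": 1}]'

```text
time_s: 16.68
tool_pos: [0.4827, -0.3266, 0.2169]
tool_rot: [179.9, 0.1, 110.7]
force: [-0.5, 0.8, -0.0]
grip_width: 0.058
grasp_force: 20.0
```

Call:
servo_tool --plan '[{"xyz": [0,0,0.2],"twist": [0,0,0],"jaw": 1},{"xyz": [0,0,0.4],"twist": [0,0,0],"jaw": 1},{"xyz": [0,0,0.6],"twist": [0,0,0],"jaw": 1},{"xyz": [0,0,0.6],"twist": [0,0,0],"jaw": 1},{"xyz": [0,0,0.6],"twist": [0,0,0],"jaw": 1}]'

```text
time_s: 17.1
tool_pos: [0.4819, -0.3277, 0.2106]
tool_rot: [179.9, 0.1, 110.6]
force: [0.2, -0.3, -0.4]
grip_width: 0.0576
grasp_force: 20.0
```

Call:
servo_tool --plan '[{"xyz": [0,0,0.1],"twist": [0,0,0],"jaw": 1},{"xyz": [0,0,0.2],"twist": [0,0,0],"jaw": 1},{"xyz": [0,0,0.3],"twist": [0,0,0],"jaw": 1},{"xyz": [0,0,0.4],"twist": [0,0,0],"jaw": 1},{"xyz": [0,0,0.4],"twist": [0,0,0],"jaw": 1}]'

```text
time_s: 17.52
tool_pos: [0.4819, -0.3276, 0.2062]
tool_rot: [180.0, 0.1, 110.6]
force: [-0.6, -0.1, -0.5]
grip_width: 0.058
grasp_force: 20.0
```

Call:
servo_tool --plan '[{"xyz": [0,0,0.1],"twist": [0,0,0],"jaw": 1},{"xyz": [0,0,0.1],"twist": [0,0,0],"jaw": 1}]'

```text
time_s: 17.68
tool_pos: [0.482, -0.3277, 0.206]
tool_rot: [180.0, 0.1, 110.6]
force: [-2.0, 0.6, 4.8]
grip_width: 0.0579
grasp_force: 20.0
```

Contact felt at the expected height. Release and retreat straight up.

Call:
servo_tool --plan '[{"xyz": [0,0,0],"twist": [0,0,0],"jaw": 0.2},{"xyz": [0,0,0],"twist": [0,0,0],"jaw": 0},{"xyz": [0,0,0],"twist": [0,0,0],"jaw": 0},{"xyz": [0,0,0],"twist": [0,0,0],"jaw": 0},{"xyz": [0,0,-1],"twist": [0,0,0],"jaw": 0},{"xyz": [0,0,-3],"twist": [0,0,0],"jaw": 0},{"xyz": [0,0,-6],"twist": [0,0,0],"jaw": 0},{"xyz": [0,0,-10],"twist": [0,0,0],"jaw": 0},{"xyz": [0,0,-14],"twist": [0,0,0],"jaw": 0}]'

```text
time_s: 18.43
tool_pos: [0.4813, -0.3269, 0.347]
tool_rot: [180.0, 0.0, 110.6]
force: [1.0, -0.5, 0.1]
grip_width: 0.0871
grasp_force: 0.0
```

Call:
servo_tool --plan '[{"xyz": [-3,0,-2],"twist": [0,0,0],"jaw": 0},{"xyz": [-7,0,-3],"twist": [0,0,0],"jaw": 0},{"xyz": [-11,0,-4],"twist": [0,0,0],"jaw": 0},{"xyz": [-14,0,-4],"twist": [0,0,0],"jaw": 0},{"xyz": [-14,0,-4],"twist": [0,0,0],"jaw": 0},{"xyz": [-14,0,-4],"twist": [0,0,0],"jaw": 0},{"xyz": [-14,0,-4],"twist": [0,0,0],"jaw": 0}]'

```text
time_s: 19.02
tool_pos: [0.5311, -0.4574, 0.3856]
tool_rot: [179.9, 0.0, 110.6]
force: [0.9, 1.3, 0.2]
grip_width: 0.0869
grasp_force: 0.0
```

```bash
python3 - <<'E'
from cell import env
from h import *
c=env.read_camera("scene");cv2.imwrite("pics/s4.png",cv2.resize(c["img"][100:300,180:480,::-1],None,fx=2.6,fy=2.6))
print(env.get_obs()["joint_velocities"].round(2))
E
```

```text
[-0.18 -0.79 -0.23  0.33  0.24 -0.14 -0.11]
```

View pics/s4.png

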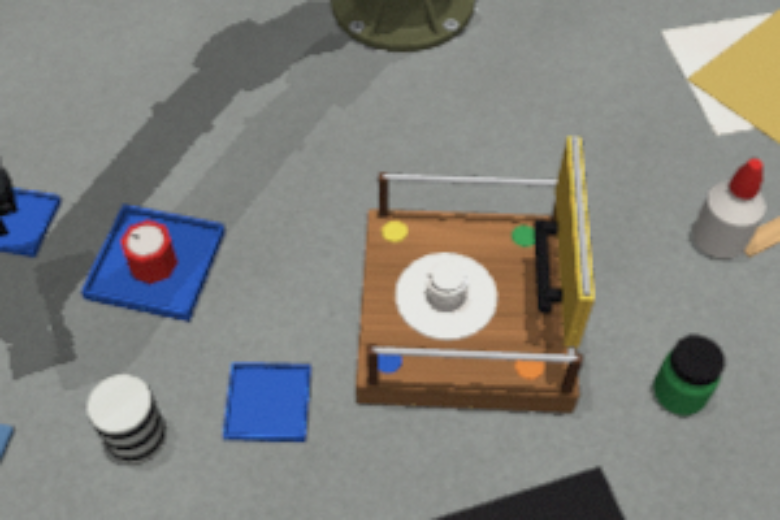

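The cap stands upright in the middle of the large tray at (150,253), and the cover is folded at (578,240). The bystanders have not moved and the arm is clear.

```bash
python3 -c "
from cell import env
print(env.sign_off())"
```

```text
the job is handed in; nothing more can be done
None
```

I folded the cover, unscrewed the cap and set it upright in the middle of the large blue tray, then handed the job in at about 19 s; the last picture showed the cover folded and the glue, jar and tin undisturbed, but no verdict was returned.

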